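# Switch on the guarded power box

## Task

Switch on the power box that has the round socket: slip a fingertip under the lip of its hinged guard, raise the guard and hold it up on the finger while you push the toggle beneath it fully over towards the hinge, then draw the finger back and let the guard drop fully shut. Do it with light touches, gripping nothing, and leave the other box and the loose things on the bench alone.

Things in the scene. Friction and masses are not known exactly. Their poses are not given: they have to be found in the camera images.
- socket_box: the power box to switch on: grey metal, fixed to the bench, a round socket (46 mm wide, 12 mm high) on top, left of the guarded switch. Origin on the bench; +x from its front (lip side, towards the robot) to its back (hinge side), +y left. Body spans x -0.028 to 0.052, y -0.058 to 0.058; flat top at z = 0.060. Toggle pivot (0, -0.022, 0.060); guard hinge along y through (0.028, -0.022, 0.068).
- vent_box: the other power box, to be left alone: same body, axes, sizes and guarded switch as socket_box, but a grille of six straight bars in place of the socket.
- socket_box_guard (a joint): guard of the socket box: 42 mm wide bent-steel cover over the toggle; 0 = shut, to 1.6 rad as its front swings up and back. Weight and a light spring (about 0.7 N at the lip) shut it from any angle: it must be held up. Shut: roof 53 mm above the box's top, front face at box x = -0.028.
- socket_box_toggle (a joint): toggle of the socket box: round steel stem 8 mm thick with a 13 mm ball, ball centre 42 mm from the pivot; 0 = off, leaning 0.30 rad to the front; from 0.55 = on, leaning to the back; stop at 0.72 (0.42 rad to the back). Stiff: about 1 N at the ball moves it and it stays where it is left.
- socket_box_lip (a point): point under the guard's lip of the socket box, mid width; moves with the guard. The lip is level, 3 mm thick with a 6 mm rolled edge, runs forward from the foot of the guard's front to box x = -0.047, 19 mm past the box's front, and is open beneath down to the bench. Shut, this point is at (-0.038, -0.022, 0.0665) of the box.
- socket_box_knob (a point): centre of the toggle's ball on the socket box; moves with the toggle.
- vent_box_guard (a joint): guard of the other box (leave it): 42 mm wide bent-steel cover over the toggle; 0 = shut, to 1.6 rad as its front swings up and back. Weight and a light spring (about 0.7 N at the lip) shut it from any angle: it must be held up. Shut: roof 53 mm above the box's top, front face at box x = -0.028.
- vent_box_toggle (a joint): toggle of the other box (leave it): round steel stem 8 mm thick with a 13 mm ball, ball centre 42 mm from the pivot; 0 = off, leaning 0.30 rad to the front; from 0.55 = on, leaning to the back; stop at 0.72 (0.42 rad to the back). Stiff: about 1 N at the ball moves it and it stays where it is left.
- vent_box_lip (a point): point under the guard's lip of the other box (leave it), mid width; moves with the guard. The lip is level, 3 mm thick with a 6 mm rolled edge, runs forward from the foot of the guard's front to box x = -0.047, 19 mm past the box's front, and is open beneath down to the bench. Shut, this point is at (-0.038, -0.022, 0.0665) of the box.
- vent_box_knob (a point): centre of the toggle's ball on the other box (leave it); moves with the toggle.
- marker: loose bystander, leave it alone: paint marker 132x16x16 mm, lying. Origin at the centre of its underside.
- bolt: loose bystander, leave it alone: hex bolt 59x22x20 mm, lying. Origin at the centre of its underside.
- block: loose bystander, leave it alone: steel block with a small dimple, 30x40x18 mm. Origin at the centre of its underside.
- punch: loose bystander, leave it alone: centre punch 112x12x12 mm, lying. Origin at the centre of its underside.
- nut: loose bystander, leave it alone: M16 hex nut 28x24x13 mm. Origin at the centre of its underside.
- tape: loose bystander, leave it alone: roll of masking tape 84x84x19 mm, lying flat. Origin at the centre of its underside.

How it is judged:
On the way, in this order (a step that is already met when the one before it is completed fails the run):
1. the socket box's guard is raised while its toggle is still off (value of joint socket_box_guard above 0.3 rad and value of joint socket_box_toggle below 0.2 rad), for 0.05 s.
2. its toggle is pushed over while the guard is held up (value of joint socket_box_guard above 0.3 rad and value of joint socket_box_toggle above 0.5 rad), for 0.05 s.
At the end, for the whole second after the job is handed in: the socket box's toggle is over to the hinge side (joint above 0.50; stop at 0.72 rad) and its guard is shut (below 0.05 rad) and at rest; the other box's guard is shut (below 0.05 rad) and its toggle off (below 0.15 rad) (value of joint each of socket_box_guard, vent_box_guard below 0.05 rad and value of joint socket_box_toggle above 0.5 rad and velocity of joint socket_box_guard below 0.05 rad/s and value of joint vent_box_toggle below 0.15 rad); the robot touches nothing.
It fails at once if the other box's guard raised (over 0.3 rad) or its toggle moved (past 0.15 rad) (value of joint vent_box_guard above 0.3 rad or value of joint vent_box_toggle above 0.15 rad).
It fails at once if guard or toggle gripped or forced (more than 40 N from the fingers) (contact force between the fingers and socket_box above 40 N).
It fails at once if a loose thing shoved more than 30 mm or lifted more than 15 mm (distance of any of marker, bolt, block, punch, nut, tape from where it was at the start of the episode above 0.03 m or height (world z) of any of marker, bolt, block, punch, nut, tape above 0.015 m).
It also fails if it takes over 32 s, if anything falls off the work surface, if the arm or the gripper's body presses on something with over 40 N, if the wrist force passes 120 N, or if a joint passes its speed limit or range.

## Robot

A 6-joint arm with a two-finger parallel gripper is mounted at the origin on a cart in front of the work surface, level with it; the furniture and walls round the work are solid. World frame = base frame: x ahead of the robot, y to its left, z up, the work surface at z = 0. Lengths are in m, angles in rad, forces in N, time in s.
With the tool pointing down it reaches from about 0.225 to 0.875 m from the base axis. Payload 3.4 kg.
Tool frame: the origin (TCP) lies at the very end of the fingers, on their centre line; the grasp point (between the pads) lies 19 mm behind it; z points along the fingers, y is the line along which they close (so a half turn about z gives the same grasp; the last joint's range is limited). The gripper opens to 85 mm and grips with 20 to 120 N. Pads are 22 mm wide; open, the fingers measure 114 mm over their backs; the gripper's body (76 mm by 85 mm) begins 54 mm behind the grasp point. The pads swing forward as they close: fully open they stand 13 mm farther back than shut.
Start: joints at [-0.121, 0.276, 1.505, -0, 1.361, -0.121], TCP at [0.575, -0, 0.231] pointing down, gripper open.
Joint ranges: [-2.89, 2.89], [-0.75, 2.08], [0.22, 2.7], [-1.18, 4.32], [0.11, 2.71], [-2.7, 2.7]. Speed limits (rad/s): [2.57, 2.57, 3.14, 3.14, 3.14, 3.14].

## Interface

Orientations are given as a rotation vector (axis times angle).
In Python, from cell import manip gives the robot as it stands. The module is installed in compiled form; this text tells all that it offers.
- The arm moves only by the shell command python3 -m creep 'ROWS' [FORCE]. ROWS is JSON, a list of rows, each an object with "rotation": the turn, a rotation vector about the world's x, y, z in rad, a list of three; "translation": the shift along the world's x, y, z in mm, a list of three; "grip": the opening, from -1 (shut) to 1 (fully open). In form: [{"rotation": [ax, ay, az], "translation": [tx, ty, tz], "grip": grip}, ...]. A call has 1 to 12 rows; each row shifts and turns the commanded pose from where the row before left it; what a row does not reach is not made up. A row lasts 1/8 s, in which the tool goes at most 62.5 mm and 10.7 degrees, less where a joint would pass 70% of its speed; a pose out of reach is approached as far as the arm can. A call with a gripper value outside its range is refused whole. The fingers move at their own pace and stop on an object; FORCE is the grip in N (left out, the last holds). Time passes only in rows, so rows that do not move let the fingers close. It gives the time, the measured TCP pose, the force, the opening and the grip force at its end, in the units of the state.
- manip.observe(): the state, without advancing time (a new reading comes with each control period).
- manip.get_image(name): name is "scene" or "side" or "wrist"; returns the picture (384x512x3 uint8, blue, green, red); there is no depth.
- manip.get_calibration(name): a dict with "mtx" (3x3 intrinsics, pixels), "cam_to_world" (4x4, takes a point from camera to world coordinates). Camera axes: x right, y down, z forward; pixel columns grow to the right and rows downward; lengths in m; the calibration is good to about 2 mm. A picture is of the moment at which its call begins: read the wrist's pose just before it. get_calibration takes no time and is no camera call; for the wrist camera it gives the pose at the moment of the call.
- manip.hand_in(): hands the job in; it is judged then, once.
Trained networks look in the newest picture that a camera, given by its name, has taken for a name from the list of things; names that differ only in an ending like _2 or _b are one class to them, and where a whole thing is asked for, a point or a joint stands for the part that bears it (a point fixed in the world has none). Each returns a list of dicts, best first, with "score" (0 to 1); they miss things now and then, are a little off and sometimes report something else, mostly with a low value. They report only what shows in the picture. A call takes as long as a camera call.
- manip.regions_of(camera, thing): "pixels" (384x512 bool, what is visible of it) and "point" ([column, row] in pixels, amid what is visible of it).
The state is a dict: "time_s": time; "joints": joint angles; "joint_vel": joint speeds; "joint_torque": joint torques, N m; "ee_pos": TCP position; "orientation": TCP orientation; "force": force on the tool from outside, world axes, zero at the start; "ft_torque": the same for the moment, N m; "grip_width": finger opening in m; "finger_force": force on a finger pad.
Only numpy, scipy, OpenCV 4.12 (cv2) and the standard library are available. Lean on these libraries where they do the work, as an engineer would, in place of code of your own. Each camera call takes 0.05 s, during which the arm holds its last target. There are 200 camera calls.

## Working session

There is one attempt and no reset: what is moved stays moved. The work goes in short steps, Python scripts to look and compute and a shell command to move; the robot and the scene stay as the last step left them, time stands still between calls to the robot, and variables do not carry over. Pictures are saved under pics/ and viewed, at most 10 in all, crops included, and the job is handed in when it is done.

```bash
mkdir -p pics; cat > h.py <<'E'
from cell import manip
import numpy as np, cv2
def ray(cam,px):
    c=manip.get_calibration(cam);K=np.array(c["mtx"]);T=np.array(c["cam_to_world"])
    d=T[:3,:3]@np.linalg.solve(K,[px[0],px[1],1]);return T[:3,3],d
def atz(cam,px,z):
    o,d=ray(cam,px);return o+d*(z-o[2])/d[2]
def proj(cam,P):
    c=manip.get_calibration(cam);K=np.array(c["mtx"]);T=np.linalg.inv(np.array(c["cam_to_world"]))
    p=K@(T[:3,:3]@np.asarray(P,float)+T[:3,3]);return p[:2]/p[2]
E
python3 - <<'E'
from h import *
np.set_printoptions(precision=3,suppress=True)
s=manip.observe();print(s["time_s"],s["ee_pos"],s["orientation"],s["grip_width"])
a=manip.get_image("scene");b=manip.get_image("side")
cv2.imwrite("pics/a.png",a);cv2.imwrite("pics/b.png",b)
for cam in("scene","side"):
    c=manip.get_calibration(cam);print(cam,np.array(c["cam_to_world"]),c["mtx"])
    for t in("socket_box","vent_box","socket_box_guard","socket_box_lip","vent_box_guard","socket_box_toggle"):
        r=manip.regions_of(cam,t)
        print(cam,t,[(round(q["score"],2),np.round(q["point"]),int(q["pixels"].sum())) for q in r[:2]])
E
```

```text
0.0 [0.574 0.    0.23 ] [-2.22  -2.22   0.002] 0.08542133422411155
scene [[ 0.832 -0.222  0.509 -0.142]
 [-0.555 -0.369  0.746 -0.912]
 [ 0.022 -0.902 -0.431  0.652]
 [ 0.     0.     0.     1.   ]] [[439.375   0.    253.073]
 [  0.    439.375 189.249]
 [  0.      0.      1.   ]]
scene socket_box [(0.94, array([267., 186.]), 1053), (0.57, array([245., 268.]), 153)]
scene vent_box [(0.94, array([318., 231.]), 1698)]
scene socket_box_guard [(0.56, array([264., 171.]), 345)]
scene socket_box_lip [(0.65, array([266., 176.]), 358)]
scene vent_box_guard [(0.63, array([313., 222.]), 571)]
scene socket_box_toggle []
side [[ 0.987 -0.093  0.128  0.367]
 [-0.157 -0.671  0.724 -0.689]
 [ 0.019 -0.735 -0.677  0.795]
 [ 0.     0.     0.     1.   ]] [[410.751   0.    256.625]
 [  0.    410.751 192.131]
 [  0.      0.      1.   ]]
side socket_box [(0.92, array([298., 180.]), 1325)]
side vent_box []
side socket_box_guard [(0.72, array([294., 171.]), 502)]
side socket_box_lip [(0.57, array([290., 170.]), 454)]
side vent_box_guard [(0.62, array([304., 269.]), 880)]
side socket_box_toggle [(0.63, array([306., 266.]), 870)]
```

```bash
python3 - <<'E'
import cv2,numpy as np
a=cv2.imread("pics/a.png");b=cv2.imread("pics/b.png")
A=cv2.resize(a[100:300,180:400],None,fx=2.7,fy=2.7,interpolation=2)
cv2.imwrite("pics/a2.png",A);B=cv2.resize(b[80:360,180:440],None,fx=2.1,fy=2.1,interpolation=2);cv2.imwrite("pics/b2.png",B)
E
```

```text
(no output)
```

View pics/a2.png

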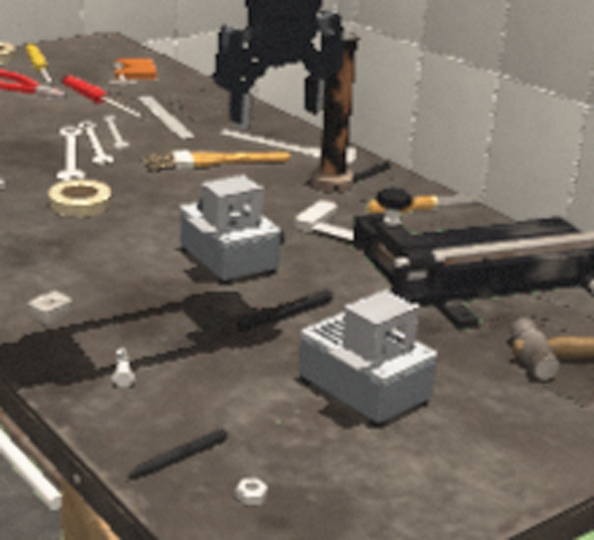

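View pics/b2.png

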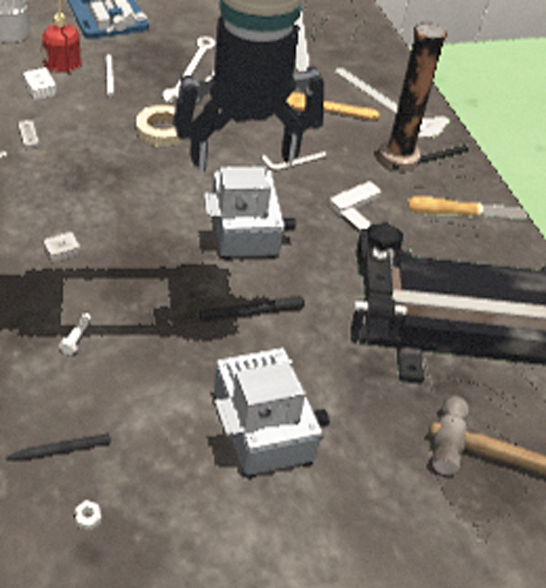

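The upper/far box (scene about px 267,186; side about 298,180) carries the socket, and the near one has the grille. I'll fit the pose of both boxes to their masks.

```bash
cat >> h.py <<'E'
def hullpts(x0,x1,y0,y1,z0,z1): return np.array([[x,y,z] for x in(x0,x1) for y in(y0,y1) for z in(z0,z1)])
PARTS=[hullpts(-.028,.052,-.058,.058,0,.06),hullpts(-.028,.03,-.043,-.001,.06,.113),hullpts(-.047,-.028,-.043,-.001,.0665,.0695)]
SOCK=np.array([[.012+.023*np.cos(t),.031+.023*np.sin(t),z] for t in np.linspace(0,6.28,16) for z in(.06,.072)])
def w(p,P):
    c,s=np.cos(p[2]),np.sin(p[2]);P=np.asarray(P,float).reshape(-1,3)
    return np.c_[p[0]+c*P[:,0]-s*P[:,1],p[1]+s*P[:,0]+c*P[:,1],P[:,2]]
def render(cam,p,cal,S=4):
    K,T=cal;m=np.zeros((384*S,512*S),np.uint8)
    for P in PARTS:
        q=(T[:3,:3]@w(p,P).T+T[:3,3:])
        q=(K@q);q=(q[:2]/q[2]).T
        cv2.fillConvexPoly(m,cv2.convexHull(np.round((q+.5)*S).astype(np.int32)),1)
    return cv2.resize(m.astype(np.float32),(512,384),interpolation=cv2.INTER_AREA)
def fit(masks,p0):
    from scipy.optimize import minimize
    cal={}
    for cam in masks:
        c=manip.get_calibration(cam);cal[cam]=(np.array(c["mtx"]),np.linalg.inv(np.array(c["cam_to_world"])))
    f=lambda v:sum(np.abs(render(c,[v[0],v[1],v[2]*5],cal[c])-m).sum()/m.sum() for c,m in masks.items())
    best=None
    for y in(-.5,-.25,0,.25,.5):
        r=minimize(f,[p0[0],p0[1],y/5],method="Nelder-Mead",options=dict(initial_simplex=np.array([[p0[0],p0[1],y/5],[p0[0]+.02,p0[1],y/5],[p0[0],p0[1]+.02,y/5],[p0[0],p0[1],y/5+.03]]),xatol=1e-4,fatol=1e-4))
        if best is None or r.fun<best.fun: best=r
    return np.array([best.x[0],best.x[1],best.x[2]*5]),best.fun
E
python3 - <<'E'
from h import *
np.set_printoptions(precision=4,suppress=True)
M={}
for cam in("scene","side"):
    manip.get_image(cam);r=manip.regions_of(cam,"socket_box");M[cam]=r[0]["pixels"].astype(np.float32)
p0=atz("side",[298,180],.06);print(p0)
print("both",fit(M,p0))
for c in M: print(c,fit({c:M[c]},p0))
for nm in("marker","bolt","block","punch","nut","tape","vent_box"):
    r=manip.regions_of("side",nm)
    if r: print(nm,r[0]["score"],atz("side",r[0]["point"],.04 if nm=="vent_box" else .008)[:2])
E
```

```text
[0.6265 0.1299 0.06  ]
both (array([ 0.6208,  0.1585, -0.125 ]), np.float64(0.25102782249450684))
scene (array([ 0.6227,  0.1606, -0.1555]), np.float64(0.11092130094766617))
side (array([ 0.6203,  0.1605, -0.0444]), np.float64(0.12065257877111435))
marker 0.58 [ 0.5989 -0.0028]
bolt 0.68 [ 0.6009 -0.01  ]
block 0.67 [0.3778 0.1562]
punch 0.7 [ 0.3545 -0.1554]
nut 0.56 [ 0.3746 -0.2509]
tape 0.59 [ 0.3864 -0.0175]
vent_box 0.68 [ 0.5687 -0.1714]
```

```bash
python3 -m creep '[{"rotation":[0,-0.175,0],"translation":[-15,18,0],"grip":-1},{"rotation":[0,-0.175,0],"translation":[-15,18,0],"grip":-1},{"rotation":[0,-0.175,0],"translation":[-15,18,0],"grip":-1},{"rotation":[0,-0.175,0],"translation":[-15,18,0],"grip":-1},{"rotation":[0,-0.175,0],"translation":[-15,18,0],"grip":-1},{"rotation":[0,-0.175,0],"translation":[-15,18,-10],"grip":-1},{"rotation":[0,0,0],"translation":[-10,18,-20],"grip":-1},{"rotation":[0,0,-0.1],"translation":[0,18,-30],"grip":-1},{"rotation":[0,0,0],"translation":[0,0,0],"grip":-1},{"rotation":[0,0,0],"translation":[0,0,0],"grip":-1}]' 20
python3 - <<'E'
from h import *
np.set_printoptions(precision=4,suppress=True)
s=manip.observe();print(s["time_s"],s["ee_pos"],s["orientation"],s["joints"],s["force"])
from scipy.spatial.transform import Rotation as R
print(R.from_rotvec(s["orientation"]).as_matrix())
M={}
for cam in("scene","side","wrist"):
    im=manip.get_image(cam);cv2.imwrite(f"pics/c_{cam}.png",im)
    r=manip.regions_of(cam,"socket_box")
    print(cam,[(q["score"],q["point"],q["pixels"].sum()) for q in r])
    if r: M[cam]=r[0]["pixels"].astype(np.float32)
print(np.array(manip.get_calibration("wrist")["cam_to_world"]))
p0=[.621,.159]
for ks in(["scene"],["side"],["wrist"],list(M)):
    if all(k in M for k in ks): print(ks,fit({k:M[k] for k in ks},p0))
a=cv2.imread("pics/c_wrist.png");b=cv2.imread("pics/c_side.png")[60:280,150:400]
cv2.imwrite("pics/c.png",np.hstack([cv2.resize(a,(480,360)),cv2.resize(b,(320,360)[:2] if 0 else (320,282))[:,:].copy() if 0 else cv2.resize(b,(320,360))]))
E
```

```text
time_s: 2.5
ee_pos: [0.4981, 0.0713, 0.2062]
orientation: [1.812, 1.651, 0.63]
force: [-0.2, -0.5, 0.7]
grip_width: -0.0002
finger_force: 0.0
2.5 [0.4981 0.0713 0.2062] [1.8117 1.6506 0.6299] [ 0.1743 -0.0645  2.2806 -0.965   0.2896  1.1175] [-0.1915 -0.5175  0.6546]
[[ 0.1134  0.7067  0.6984]
 [ 0.9923 -0.0451 -0.1154]
 [-0.0501  0.7061 -0.7063]]
scene [(0.77, [263.5, 183.6], np.int64(1078)), (0.56, [320.5, 223.8], np.int64(610))]
side [(0.87, [298.2, 181.7], np.int64(1355))]
wrist [(0.89, [231.9, 65.0], np.int64(11752))]
[[ 0.7067 -0.3092  0.6363  0.4062]
 [-0.0477 -0.9182 -0.3933  0.1602]
 [ 0.7059  0.2476 -0.6636  0.3028]
 [ 0.      0.      0.      1.    ]]
['scene'] (array([ 0.6208,  0.1575, -0.1391]), np.float64(0.10412801802158356))
['side'] (array([ 0.619 ,  0.1597, -0.0906]), np.float64(0.09967712312936783))
['wrist'] (array([ 0.6216,  0.1596, -0.1178]), np.float64(0.07814095169305801))
['scene', 'side', 'wrist'] (array([ 0.6204,  0.1597, -0.104 ]), np.float64(0.2967004179954529))
```

View pics/c.png

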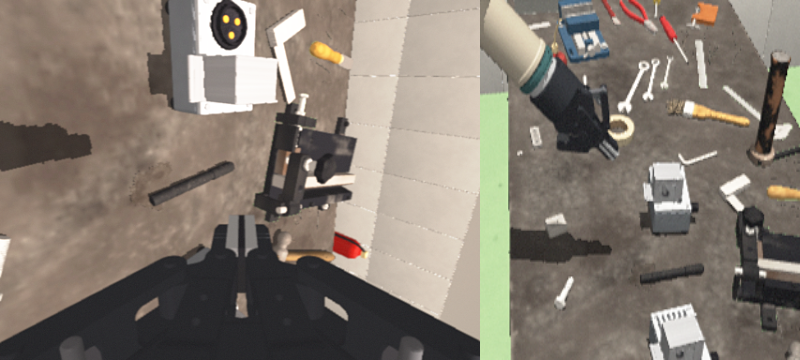

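```bash
cat >> h.py <<'E'
BOX=[.6206,.1596,-.112]
def st():
    from scipy.spatial.transform import Rotation as R
    np.set_printoptions(precision=4,suppress=True)
    s=manip.observe();m=R.from_rotvec(s["orientation"]).as_matrix()
    c,q=np.cos(BOX[2]),np.sin(BOX[2]);d=np.array(s["ee_pos"])-[BOX[0],BOX[1],0]
    print("t",s["time_s"],"tcp",s["ee_pos"],"in box mm",1e3*np.array([c*d[0]+q*d[1],-q*d[0]+c*d[1],d[2]]),"F",s["force"],"j",s["joints"])
    z=m[:,2];print("heading",np.arctan2(z[1],z[0]),"below horiz deg",np.degrees(np.arcsin(-z[2])),"xtool",m[:,0])
def goal(x,y,z):
    s=manip.observe();print("shift mm to",(x,y,z),np.round(1e3*(w(BOX,[x,y,z])[0]-s["ee_pos"])))
E
python3 - <<'E'
from h import *
st();goal(-.09,-.022,.10);goal(-.09,-.022,.038);goal(-.041,-.022,.038)
r=manip.get_calibration("wrist");print(r["mtx"])
s=manip.observe();print("tip px",proj("wrist",s["ee_pos"]))
T=np.linalg.inv(np.array(r["cam_to_world"]));print("depth",(T@np.r_[s["ee_pos"],1])[2])
E
```

```text
t 2.8 tcp [0.498  0.0708 0.2061] in box mm [-111.8799 -101.988   206.1313] F [-0.0732 -0.3125 -0.1457] j [ 0.1738 -0.0645  2.281  -0.9672  0.29    1.1209]
heading -0.16525900226911902 below horiz deg 44.930825583723085 xtool [ 0.1151  0.9921 -0.0498]
shift mm to (-0.09, -0.022, 0.1) [  31.   77. -106.]
shift mm to (-0.09, -0.022, 0.038) [  31.   77. -168.]
shift mm to (-0.041, -0.022, 0.038) [  79.   72. -168.]
[[305.9595   0.     257.2381]
 [  0.     305.9595 189.4984]
 [  0.       0.       1.    ]]
tip px [258.9758 247.2453]
depth 0.1577824243196542
```

```bash
python3 -m creep '[{"rotation":[0,0,0.025],"translation":[8,20,-16],"grip":-1},{"rotation":[0,0,0.025],"translation":[8,20,-30],"grip":-1},{"rotation":[0,0,0],"translation":[8,20,-30],"grip":-1},{"rotation":[0,0,0],"translation":[7,17,-30],"grip":-1},{"rotation":[0,0,0],"translation":[0,0,0],"grip":-1},{"rotation":[0,0,0],"translation":[0,0,0],"grip":-1}]'
python3 -c "
from h import *
st();goal(-.09,-.022,.10);goal(-.09,-.022,.038);goal(-.041,-.022,.038)"
```

```text
time_s: 3.55
ee_pos: [0.5317, 0.1462, 0.1445]
orientation: [1.826, 1.751, 0.605]
force: [0.3, 0.1, -0.4]
grip_width: -0.0
finger_force: 0.0
t 3.55 tcp [0.5317 0.1462 0.1445] in box mm [-86.8846 -23.2556 144.5397] F [ 0.2855  0.0917 -0.3906] j [ 0.3231  0.1271  2.2312 -1.1776  0.3002  1.4303]
heading -0.10802579439110513 below horiz deg 49.18748433657778 xtool [ 0.0581  0.9974 -0.043 ]
shift mm to (-0.09, -0.022, 0.1) [ -3.   2. -45.]
shift mm to (-0.09, -0.022, 0.038) [  -3.    2. -107.]
shift mm to (-0.041, -0.022, 0.038) [  46.   -4. -107.]
```

```bash
python3 -m creep '[{"rotation":[0,0.08,0],"translation":[-3,1,-20],"grip":-1},{"rotation":[0,0.08,0],"translation":[0,0,-25],"grip":-1},{"rotation":[0.02,0,0],"translation":[0,0,-30],"grip":-1},{"rotation":[0.02,0,0],"translation":[0,0,-32],"grip":-1},{"rotation":[0,0,0],"translation":[0,0,0],"grip":-1},{"rotation":[0,0,0],"translation":[0,0,0],"grip":-1}]'
python3 - <<'E'
from h import *
st();goal(-.09,-.022,.036);goal(-.041,-.022,.036)
a=manip.get_image("side")[100:250,210:370];cv2.imwrite("pics/d.png",cv2.resize(a,(640,600),interpolation=2))
print([ (c:=np.round(proj("side",w(BOX,p)[0]),1)) for p in ([-.047,-.022,.0665],[-.047,-.043,.0665],[-.028,-.058,.06])])
E
```

```text
time_s: 4.3
ee_pos: [0.531, 0.1478, 0.0433]
orientation: [1.945, 1.863, 0.506]
force: [0.1, 0.5, 0.4]
grip_width: 0.0002
finger_force: 0.0
t 4.3 tcp [0.531  0.1478 0.0433] in box mm [-87.7118 -21.7692  43.2936] F [0.0549 0.4746 0.4042] j [ 0.2548  0.3016  2.2481 -1.1758  0.18    1.4232]
heading -0.06937577693061166 below horiz deg 58.75102725417438 xtool [ 0.0467  0.9988 -0.0137]
shift mm to (-0.09, -0.022, 0.036) [-2.  0. -7.]
shift mm to (-0.041, -0.022, 0.036) [46. -5. -7.]
[array([277.5, 176.9]), array([278.1, 181.9]), array([285.5, 187.3])]
```

View pics/d.png

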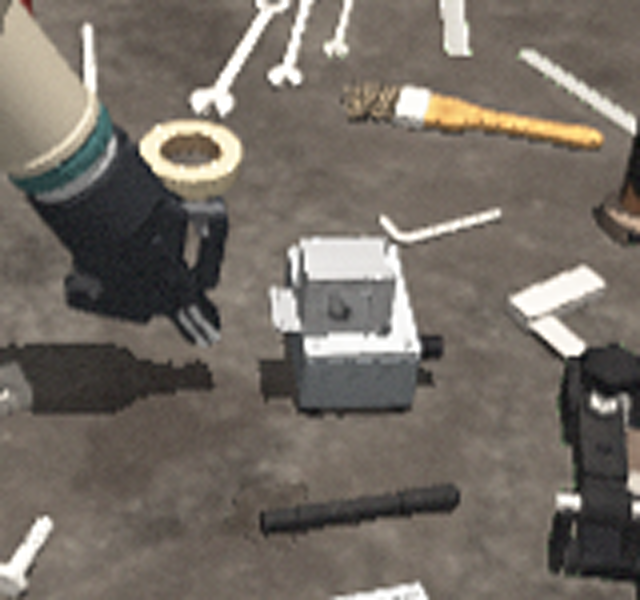

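```bash
python3 -m creep '[{"rotation":[0,0,-0.04],"translation":[0,0,-7],"grip":-1},{"rotation":[0,0,0],"translation":[12,-1,0],"grip":-1},{"rotation":[0,0,0],"translation":[12,-1,0],"grip":-1},{"rotation":[0,0,0],"translation":[10,-1,0],"grip":-1},{"rotation":[0,0,0],"translation":[0,0,0],"grip":-1}]'
python3 -c "
from h import *
st();goal(-.0416,-.022,.036)"
```

```text
time_s: 4.97
ee_pos: [0.5667, 0.1458, 0.0398]
orientation: [1.984, 1.821, 0.493]
force: [-0.5, 0.3, -0.2]
grip_width: 0.0002
finger_force: 0.0
t 4.975 tcp [0.5667 0.1458 0.0398] in box mm [-52.02   -19.7126  39.7751] F [-0.5314  0.2864 -0.1767] j [ 0.2437  0.3442  2.1752 -1.03    0.2082  1.3026]
heading -0.10752186011310198 below horiz deg 58.990083442179404 xtool [ 0.0886  0.996  -0.0113]
shift mm to (-0.0416, -0.022, 0.036) [10. -3. -4.]
```

```bash
python3 -m creep '[{"rotation":[0,0,0],"translation":[0,-3,-4],"grip":-1},{"rotation":[0,0,0],"translation":[5,0,0],"grip":-1},{"rotation":[0,0,0],"translation":[5,0,0],"grip":-1},{"rotation":[0,0,0],"translation":[0,0,0],"grip":-1}]'
python3 - <<'E'
from h import *
st();goal(-.0416,-.022,.036)
a=manip.get_image("side")[130:220,230:326];cv2.imwrite("pics/e.png",cv2.resize(a,(640,600),interpolation=2))
b=manip.get_image("wrist");cv2.imwrite("pics/e_w.png",b)
E
```

```text
time_s: 5.48
ee_pos: [0.5747, 0.1425, 0.0338]
orientation: [1.987, 1.822, 0.488]
force: [-2.6, 0.8, -0.1]
grip_width: 0.0003
finger_force: 1.3
t 5.475 tcp [0.5747 0.1425 0.0338] in box mm [-43.6571 -22.1513  33.7929] F [-2.6151  0.7834 -0.1206] j [ 0.2311  0.3616  2.165  -1.0325  0.2005  1.2965]
heading -0.10987691484674994 below horiz deg 59.238026948811516 xtool [ 0.09    0.9959 -0.0117]
shift mm to (-0.0416, -0.022, 0.036) [ 2. -0.  2.]
```

View pics/e.png

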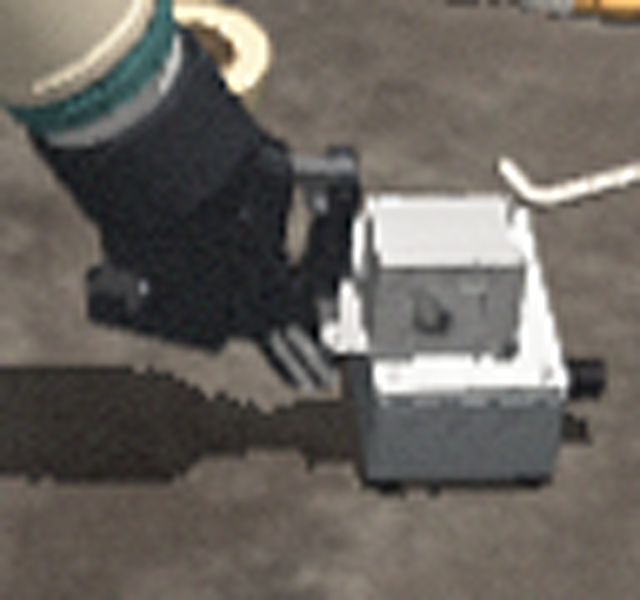

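View pics/e_w.png

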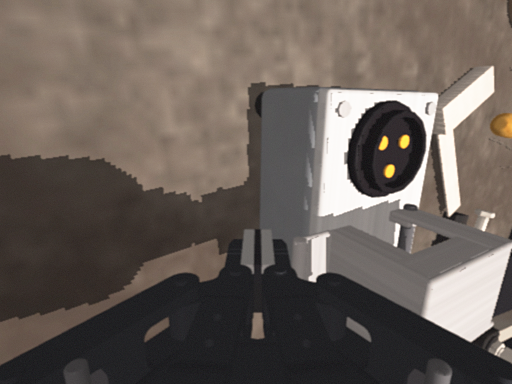

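The fingertip is under the lip: the side view (about px 310,370 in the crop) shows the tip below and behind the lip edge. The wrist view shows it centred on the lip at (260,240). A 2.6 N contact shows the lip edge is resting on the finger, so I'll raise it.

```bash
python3 -m creep '[{"rotation":[0,0,0],"translation":[0,0,6],"grip":-1},{"rotation":[0,0,0],"translation":[0,0,6],"grip":-1},{"rotation":[0,0,0],"translation":[0,0,6],"grip":-1},{"rotation":[0,0,0],"translation":[0,0,6],"grip":-1},{"rotation":[0,0,0],"translation":[0,0,6],"grip":-1},{"rotation":[0,0,0],"translation":[0,0,0],"grip":-1}]'
python3 - <<'E'
from h import *
st();goal(-.03,-.022,.093)
E
```

```text
time_s: 6.32
ee_pos: [0.5758, 0.1427, 0.0647]
orientation: [1.986, 1.82, 0.491]
force: [-1.4, 0.2, -0.3]
grip_width: -0.0001
finger_force: 0.2
t 6.325 tcp [0.5758 0.1427 0.0647] in box mm [-42.6307 -21.7781  64.723 ] F [-1.4344  0.1618 -0.3024] j [ 0.2308  0.3059  2.1302 -0.7374  0.2566  0.9939]
heading -0.10801757400534852 below horiz deg 59.111521663199944 xtool [ 0.0901  0.9959 -0.0107]
shift mm to (-0.03, -0.022, 0.093) [13. -2. 28.]
```

```bash
python3 -m creep '[{"rotation":[0,-0.03,0],"translation":[2,0,6],"grip":-1},{"rotation":[0,-0.03,0],"translation":[2,0,6],"grip":-1},{"rotation":[0,-0.03,0],"translation":[3,-1,6],"grip":-1},{"rotation":[0,-0.03,0],"translation":[3,0,6],"grip":-1},{"rotation":[0,0,0],"translation":[2,-1,3],"grip":-1},{"rotation":[0,0,0],"translation":[0,0,0],"grip":-1}]'
python3 - <<'E'
from h import *
st();goal(-.03,-.022,.093)
a=manip.get_image("side")[110:220,225:342];cv2.imwrite("pics/f.png",cv2.resize(a,(640,600),interpolation=2))
E
```

```text
time_s: 7.08
ee_pos: [0.5892, 0.141, 0.0967]
orientation: [1.92, 1.753, 0.591]
force: [-0.1, 0.7, -0.3]
grip_width: 0.0001
finger_force: 0.2
t 7.075 tcp [0.5892 0.141  0.0967] in box mm [-29.1674 -21.9858  96.7294] F [-0.0639  0.6573 -0.2927] j [ 0.2372  0.2668  2.1582 -1.1315  0.2163  1.3875]
heading -0.08973179700541958 below horiz deg 52.78972514758137 xtool [0.0907 0.9959 0.0008]
shift mm to (-0.03, -0.022, 0.093) [-1.  0. -4.]
```

View pics/f.png

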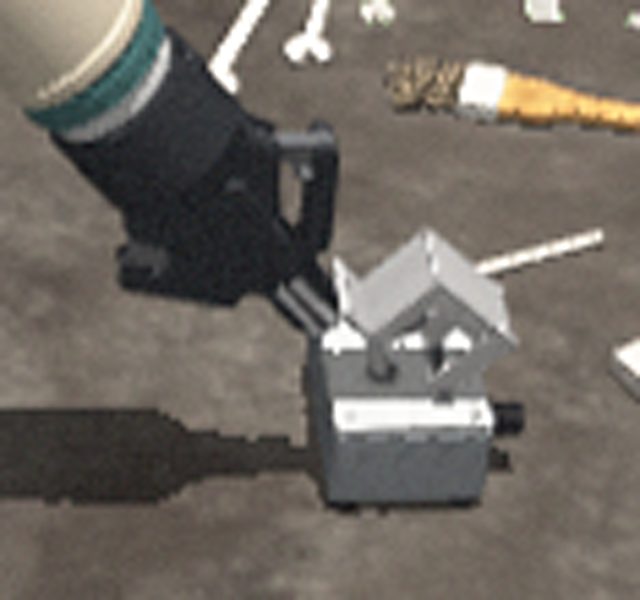

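The guard is clearly up on the finger at about 0.75 rad, with its roof ridge near (430,230), and the toggle is still leaning forward. Next I'll push it.

```bash
python3 -m creep '[{"rotation":[0,0,0],"translation":[0,0,-4],"grip":-1},{"rotation":[0,0,0],"translation":[4,0,-1],"grip":-1},{"rotation":[0,0,0],"translation":[4,-1,0],"grip":-1},{"rotation":[0,0,0],"translation":[4,0,0],"grip":-1},{"rotation":[0,0,0],"translation":[4,-1,0],"grip":-1},{"rotation":[0,0,0],"translation":[4,0,0],"grip":-1},{"rotation":[0,0,0],"translation":[0,0,0],"grip":-1}]'
python3 - <<'E'
from h import *
st();goal(.004,-.022,.092)
E
```

```text
time_s: 8.0
ee_pos: [0.6089, 0.1387, 0.0911]
orientation: [1.921, 1.754, 0.589]
force: [-0.9, 0.0, -0.2]
grip_width: 0.0004
finger_force: 0.2
t 8.0 tcp [0.6089 0.1387 0.0911] in box mm [ -9.3356 -22.1246  91.0643] F [-0.8937  0.0079 -0.2466] j [ 0.2209  0.2968  2.1283 -1.1149  0.2078  1.3578]
heading -0.0911374386815127 below horiz deg 52.89388477242162 xtool [ 0.0909  0.9959 -0.0001]
shift mm to (0.004, -0.022, 0.092) [13. -1.  1.]
```

```bash
python3 -m creep '[{"rotation":[0,0,0],"translation":[4,0,0],"grip":-1},{"rotation":[0,0,0],"translation":[4,-1,0],"grip":-1},{"rotation":[0,0,0],"translation":[4,0,0],"grip":-1},{"rotation":[0,0,0],"translation":[2,0,0],"grip":-1},{"rotation":[0,0,0],"translation":[0,0,0],"grip":-1}]'
python3 - <<'E'
from h import *
st()
a=manip.get_image("side")[110:220,225:342];b=manip.get_image("wrist")
cv2.imwrite("pics/g.png",np.hstack([cv2.resize(a,(400,376),interpolation=2),cv2.resize(b,(400,376))]))
E
```

```text
time_s: 8.62
ee_pos: [0.6227, 0.1376, 0.0924]
orientation: [1.92, 1.753, 0.59]
force: [-7.8, -1.4, 8.2]
grip_width: 0.0003
finger_force: 5.7
t 8.625 tcp [0.6227 0.1376 0.0924] in box mm [  4.5543 -21.6257  92.3583] F [-7.7849 -1.3645  8.1572] j [ 0.2117  0.3089  2.1024 -1.059   0.2084  1.2933]
heading -0.09114736097059742 below horiz deg 52.79472516560165 xtool [ 0.0908  0.9959 -0.0002]
```

View pics/g.png

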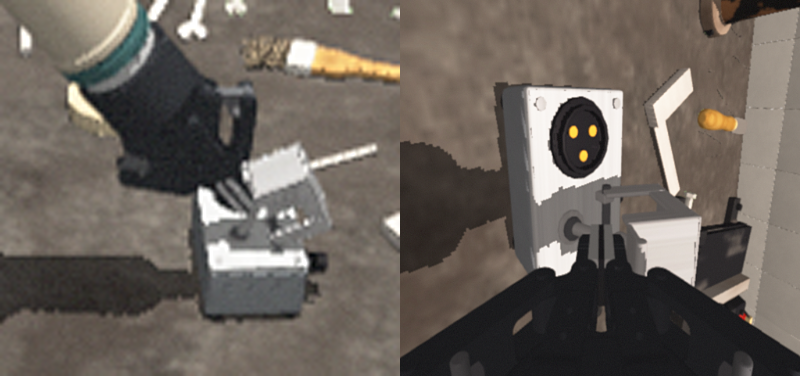

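```bash
python3 -m creep '[{"rotation":[0,0,0],"translation":[-6,1,0],"grip":-1},{"rotation":[0,0,0],"translation":[-8,1,0],"grip":-1},{"rotation":[0,0,0],"translation":[-8,1,0],"grip":-1},{"rotation":[0,0,0],"translation":[-8,1,-2],"grip":-1},{"rotation":[0,0,0],"translation":[-8,1,-3],"grip":-1},{"rotation":[0,0,0],"translation":[-8,1,-3],"grip":-1},{"rotation":[0,0,0],"translation":[-10,1,-3],"grip":-1},{"rotation":[0,0,0],"translation":[-12,1,0],"grip":-1},{"rotation":[0,0,0],"translation":[-15,1,0],"grip":-1},{"rotation":[0,0,0],"translation":[-20,2,5],"grip":-1},{"rotation":[0,0,0],"translation":[-20,2,5],"grip":-1},{"rotation":[0,0,0],"translation":[0,0,0],"grip":-1}]'
python3 - <<'E'
from h import *
st()
a=manip.get_image("side")[110:220,225:342];b=manip.get_image("wrist")
cv2.imwrite("pics/i.png",np.hstack([cv2.resize(a,(400,376),interpolation=2),cv2.resize(b,(400,376))]))
E
```

```text
time_s: 10.22
ee_pos: [0.5002, 0.1516, 0.1014]
orientation: [1.933, 1.768, 0.574]
force: [0.2, -0.1, -0.6]
grip_width: -0.0001
finger_force: 0.0
t 10.225 tcp [0.5002 0.1516 0.1014] in box mm [-118.7903  -21.4287  101.4252] F [ 0.2166 -0.0766 -0.6346] j [ 0.3271  0.1636  2.2814 -1.1478  0.2634  1.4781]
heading -0.08882768628681925 below horiz deg 54.010687876638656 xtool [0.089  0.996  0.0002]
```

View pics/i.png

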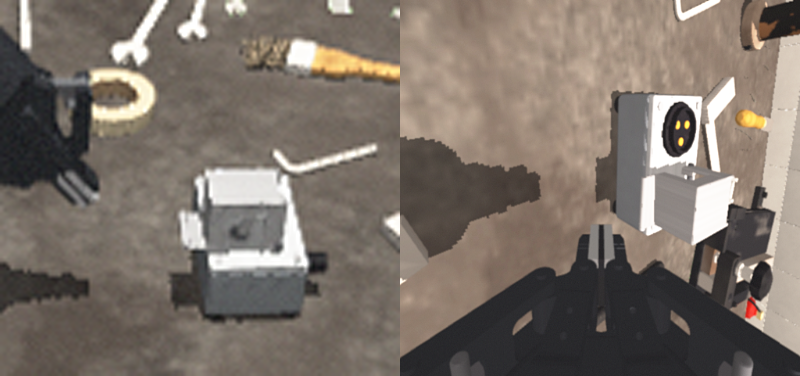

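```bash
python3 - <<'E'
from h import *
b0=cv2.imread("pics/b.png");b1=manip.get_image("side")
print([np.round(proj("side",w(BOX,[p])[0]),1) for p in ([-.0124,-.022,.1001],[.0171,-.022,.0984])])
c=lambda im:cv2.resize(im[152:208,270:326],(390,390),interpolation=2)
cv2.imwrite("pics/j.png",np.hstack([c(b0),c(b1)]))
E
```

```text
[array([291. , 167.1]), array([301.9, 167.5])]
```

View pics/j.png

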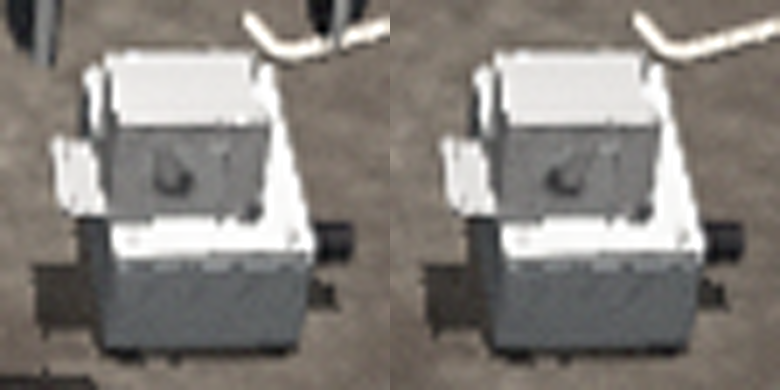

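The guard side is see-through enough to show the stem. Before the push it leans left, towards the front, with its top near (160,140). Now it leans right, towards the hinge, with its top near (605,140). The guard is shut and the arm is clear, so I'll hand in.

```bash
python3 -c "
from cell import manip
print(manip.hand_in())"
```

```text
the job is handed in; nothing more can be done
None
```

The socket box's toggle is over to the hinge side, its guard has dropped shut, the arm is clear, and the job was handed in at about 10 s of the 32 s allowed (no verdict came back).

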